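# Turn a rinsed pot over and push it through the drying bay's sprung gate

## Task

Turn the square steel pot that stands mouth-up on the bench upside down, set it mouth-down on the bench outside the drying bay and let go of it. Then push it along the bench through the bay's sprung gate, until it stands mouth-down inside and the gate has snapped shut behind it. Do not drop or fling the pot or lift it inside the bay or over its walls, and leave the pot that is already drying, the bottle, the transformer and the socket strip where they are.

Things in the scene. Friction and masses are not known exactly. Their poses are not given: they have to be found in the camera images.
- pot: The empty pot to be dried: plain steel, square, straight-sided, 54 x 54 mm outside and 70 mm tall, walls 4 mm, about 0.2 kg, open at one end. Origin at its middle (35 mm from either end), z towards the mouth, x and y square to its sides. It starts mouth-up on the open bench, to the left or right of the bay, at any yaw.
- bay: Open-topped drying bay fixed to the bench: white walls 4 mm thick, 60 mm high, no floor plate, no sill, no lintel (a pusher may follow a pot in from above). Origin on the bench, mid-doorway in the front wall; x points level into the bay, z up. Doorway 76 mm wide (y -38 to 38 mm). Inside: x 0 to 201, y -153 to 38 mm; the wall at y 38 mm runs straight back from the doorway.
- gate_hinge (a point): Gate's hinge pin at one side of the doorway (bay frame: x 0, y -38 mm), 32 mm above the bench; the pin stands 72 mm high. The front wall goes on from it to y -157 mm, and behind that wall is the space where another pot is drying.
- gate (a joint): Sprung gate: upright aluminium panel 73 mm long, 4 mm thick, 8 to 56 mm above the bench, on an upright hinge. 0 = shut across the doorway, up to 1.5 rad as it swings into the bay; opens inwards only. About 0.4 N at its free edge starts it, 1.6 N opens it wide; it swings shut once nothing holds it. A pot holds it open until the pot's rear side is some 72 mm past the doorway.
- gate_edge (a point): Middle of the gate's free upright edge, 32 mm above the bench.
- dry_pot: A bystander: another such pot (54 x 54 x 70 mm), already mouth-down in the bay, beside the lane behind the gate. Origin at its middle, z towards its mouth (down).
- bottle: A bystander: white plastic bottle, 64 mm across, 160 mm tall, on the bench on the other side from the pot. Origin at the centre of its underside.
- transformer: A bystander: black transformer box, 150 (x) x 110 (y) x 105 mm. Origin at the centre of its underside.
- strip: A bystander: white three-way socket strip, 200 (x) x 55 (y) x 40 mm. Origin at the centre of its underside.

How it is judged:
By the outcome, as a careful person would: the job done as asked, in the order asked, and still so for the second after the job is handed in, with the robot touching nothing.
It also fails if it takes over 72 s, if anything falls off the work surface, if the arm or the gripper's body presses on something with over 40 N, if the wrist force passes 120 N, or if a joint passes its speed limit or range.

## Robot

A 6-joint arm with a two-finger parallel gripper is mounted at the origin on the work surface. World frame = base frame: x ahead of the robot, y to its left, z up, the work surface at z = 0. Lengths are in m, angles in degrees, forces in N, time in s.
With the tool pointing down it reaches from about 0.4 to 0.825 m from the base axis. Payload 7 kg.
Tool frame: the origin (TCP) lies midway between the tips of the shut fingers; the grasp point (between the pads) lies 19 mm behind it; z points along the fingers, y is the direction in which the jaws open and shut (so a half turn about z gives the same grasp; the last joint's range is limited). The gripper opens to 88 mm and grips with 3 to 60 N. Pads are 19 mm wide; open, the fingers measure 130 mm over their backs; the gripper's body (78 mm by 193 mm) begins 47 mm behind the grasp point.
Start: joints at [-48.18, 20.546, 0.682, 0, -70.136, -16.507], TCP at [0.289, -0.61, 0.227] pointing down, gripper open.
Joint ranges: [-176.03, 176.03], [-82.01, 121.73], [-58.28, 71.71], [-173.87, 95.51], [-174.79, -0.11], [-173.66, 173.66]. Speed limits (degrees/s): [136.94, 136.94, 172.46, 180, 180, 180].

## Interface

Orientations are given as a 3x3 rotation matrix whose columns are the frame's x, y, z axes.
In Python, from rig import robot gives the robot as it stands. Calls block until the motion is done:
- robot.goto(position, orientation): joint-space move of the TCP to a pose.
- robot.servo_line(position, ori=None, speed=0.15): straight line of the TCP; ori=None keeps the orientation; speed is the mean speed in m/s.
- robot.movej(angles): joint-space move.
- robot.move_gripper(opening): opening from 0.0 (shut) to 1.0 (fully open); the grip force is fixed at half the most; returns when the fingers have stopped.
- robot.dwell(seconds).
- robot.ik(position, orientation): joint angles nearest the present ones, or None.
- robot.grab_frame(name): name is "side" or "top"; returns (picture, depth): 400x640x3 uint8, red, green, blue; 400x640 float32, m along the optical axis (not along the pixel's ray), 0 where there is no reading.
- robot.camera_info(name): a dict with "vfov" (degrees; the focal length in pixels is half the picture's height over the tangent of half this angle, whatever the lens; pixels are square), "cx", "cy" (the principal point, pixels), "view" (4x4, takes a point from world to camera coordinates). Camera axes: x right, y down, z forward; pixel columns grow to the right and rows downward; lengths in m; the calibration is good to about 2 mm. A picture is of the moment at which its call begins. camera_info takes no time and is no camera call.
A pose or a line that the arm cannot do raises robot.Unreachable and nothing moves.
- robot.job_done(): hands the job in, once; it reports no verdict.
Readings, each from a call of its own:
- robot.read_t(): time.
- robot.read_qpos(): joint angles.
- robot.read_qvel(): joint speeds.
- robot.read_effort(): joint torques, N m.
- robot.read_position(): TCP position.
- robot.read_tcp_rot(): TCP orientation.
- robot.read_force(): force on the tool from outside, world axes, zero at the start.
- robot.read_ft_torque(): the same for the moment, N m.
- robot.read_grip_width(): opening from 0.0 (shut) to 1.0 (fully open).
Only numpy, scipy, OpenCV 4.12 (cv2) and the standard library are available. Lean on these libraries where they do the work, as an engineer would, in place of code of your own. Each camera call takes 0.05 s, during which the arm holds its last target. There are 200 camera calls.

## Working session

There is one attempt and no reset: what is moved stays moved. The work goes in short steps, each a Python script; the robot and the scene stay as the last script left them, time stands still between calls to the robot, and variables do not carry over. Pictures are saved under pics/ and viewed, about 8 in all and at most 12, crops included, and the job is handed in when it is done.

```bash
mkdir -p pics; ls
python3 - <<'E'
from rig import robot
import cv2,numpy as np
for n in ("top","side"):
    p,d=robot.grab_frame(n); cv2.imwrite(f"pics/{n}0.png",p[:,:,::-1]); np.savez(f"{n}0.npz",p=p,d=d)
    print(n,robot.camera_info(n),(d>0).mean())
print(robot.read_t())
E
```

```text
pics
top {'vfov': 44.79615827995747, 'cx': 320.19547052583283, 'cy': 202.47630982433492, 'view': array([[-0.01430198, -0.99989304,  0.00306125, -0.00434611],
       [-0.99591168,  0.0139718 , -0.08924526,  0.60682787],
       [ 0.08919294, -0.00432512, -0.99600498,  1.22413329],
       [ 0.        ,  0.        ,  0.        ,  1.        ]])} 0.99592578125
side {'vfov': 54.37317989869095, 'cx': 326.29969763264376, 'cy': 202.7311141820473, 'view': array([[-0.97713607, -0.21236665, -0.0102712 ,  0.57911207],
       [-0.1272011 ,  0.6226183 , -0.77211808,  0.11605758],
       [ 0.17036717, -0.75315792, -0.63539607,  0.93194824],
       [ 0.        ,  0.        ,  0.        ,  1.        ]])} 0.99595703125
0.1
```

View pics/top0.png

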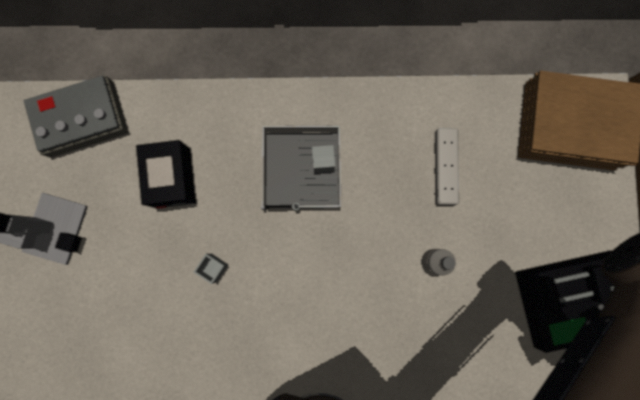

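View pics/side0.png

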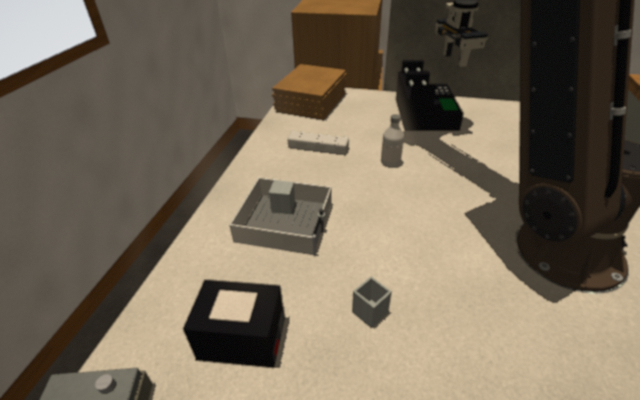

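The top view shows the pot at about (212,268). The bay spans cols 265–340 and rows 127–210, with its doorway at the lower left and the hinge near (297,208). The dry pot is at (323,157). The side view agrees: pot at (371,300), hinge near (321,220).

Held horizontally, the gripper body (half-width 39 mm) can't fit under both grasp heights of a one-grip flip. I'll do two 90° turns instead.

```bash
cat > h.py <<'E'
import numpy as np,cv2
from rig import robot
def cloud(n,d):
    i=robot.camera_info(n); f=200/np.tan(np.radians(i["vfov"]/2)); V=i["view"]
    v,u=np.mgrid[:400,:640]
    c=np.stack([(u-i["cx"])/f*d,(v-i["cy"])/f*d,d],-1)
    w=(c-V[:3,3])@V[:3,:3]; w[d==0]=np.nan
    return w
def rect(P):
    (c,s,a)=cv2.minAreaRect(P[:,:2].astype(np.float32)*1000); return np.round(c,1),np.round(s,1),round(a,1)
E
cat > see.py <<'E'
from h import *
def parts(n,p,d,show=True):
    w=cloud(n,d); z=w[...,2]; out=[]
    m=((z>.02)&(z<.2)&(w[...,0]>.2)&(w[...,0]<.9)&(abs(w[...,1])<.6)).astype(np.uint8)
    k,l,s,c=cv2.connectedComponentsWithStats(m)
    for j in range(1,k):
        if s[j,4]<60: continue
        P=w[l==j]; zt=np.percentile(P[:,2],97); T=P[P[:,2]>zt-.008]
        out.append(P)
        print(n,s[j],"ztop",round(zt,4),"all",rect(P),"top",rect(T))
    return w,out
if __name__=="__main__":
    for n in("top","side"):
        q=np.load(n+"0.npz"); w,_=parts(n,q["p"],q["d"])
        b=w[(abs(w[...,2])<.015)&(w[...,0]>.35)&(w[...,0]<.6)&(abs(w[...,1])<.1)]; print("bench z",np.nanmedian(b[:,2]))
E
python3 see.py
```

```text
top [ 519   79   41   79 2516] ztop 0.1036 all (array([ 808.5, -578.5]), array([ 66. , 185.6]), 82.2) top (array([ 810.3, -578.7]), array([ 65.4, 182.1]), 82.1)
top [  75   89   52   56 2183] ztop 0.0838 all (array([834.2, 546. ]), array([132. , 108.2]), 0.4) top (array([825.8, 562. ]), array([71.2, 42.4]), 84.1)
top [ 261  126   80   84 1084] ztop 0.0643 all (array([694.9,  34.8]), array([199.2, 213.7]), 89.3) top (array([694.4,  34.7]), array([198.8, 212.8]), 89.2)
top [ 436  128   23   77 1738] ztop 0.0446 all (array([ 696.5, -343.3]), array([ 57.1, 198.5]), 88.4) top (array([ 696.8, -342.2]), array([ 54.8, 198.4]), 87.7)
top [ 136  140   59   69 3435] ztop 0.1087 all (array([678.7, 374.9]), array([154.3, 114. ]), 6.9) top (array([680.7, 374. ]), array([150.5, 111.2]), 6.3)
top [312 145  23  26 521] ztop 0.0737 all (array([719.5, -22.2]), array([55.1, 53.9]), 3.6) top (array([719.5, -22.2]), array([55.1, 53.9]), 3.6)
top [423 249  33  27 715] ztop 0.1618 all (array([ 453.4, -302.7]), array([61.9, 62.5]), 40.7) top (array([ 452.7, -304.3]), array([28.1, 27.9]), 52.8)
top [194 253  
[... 902 characters left out ...]
[ 694.1, -340.5]), array([ 62.5, 197.8]), 88.4)
side [ 229  177  103   74 3130] ztop 0.0718 all (array([693.5,  37.5]), array([204. , 215.4]), 89.2) top (array([682.1,  40.7]), array([173.4, 207.3]), 83.3)
side [ 352  276   40   47 1139] ztop 0.072 all (array([442.3, 268.2]), array([56.1, 55.7]), 55.8) top (array([442.2, 268. ]), array([55.6, 55.7]), 56.0)
side [ 183  279  102   84 6951] ztop 0.1081 all (array([677.1, 377.8]), array([154.5, 112.4]), 6.7) top (array([678.7, 377.9]), array([150.3, 111.9]), 6.1)
side [  56  367   95   33 2460] ztop 0.0856 all (array([847.7, 539.1]), array([119.9,  57.5]), 16.1) top (array([832.7, 540.7]), array([23.2, 25.5]), 53.0)
bench z 0.0010582101813431512
```

```bash
cat >> h.py <<'E'
def R(head,pitch,s=1):
    h,p=np.radians([head,pitch]); f=np.array([np.cos(h),np.sin(h),0]); up=np.array([0,0,1.])
    t=np.cos(p)*f+np.sin(p)*up; y=s*np.array([-f[1],f[0],0]); return np.column_stack([np.cross(y,t),y,t])
def tcp(g,M): return np.asarray(g)+.019*M[:,2]
E
python3 - <<'E'
from h import *
def ok(g,h,p,s):
    M=R(h,p,s); r=[]
    for dz in(0,.06,.12):
        q=robot.ik(tcp(np.array(g)+[0,0,dz],M),M); r.append(None if q is None else np.round(q).astype(int).tolist())
    return r
for h in(56,-34,146):
  for s in(1,-1):
    for p in(-125,-115,-105): print("pick",h,s,p,ok([.443,.266,.04],h,p,s))
for g,h in (([.47,.2,.027],20),([.55,.25,.027],25),([.5,.098,.035],0),([.53,.098,.035],0),([.5,.098,.035],-90),([.5,.098,.035],90)):
  for s in(1,-1):
    for p in(-35,-25,-115,-125): print(g,h,s,p,ok(g,h,p,s))
E
```

```text
pick 56 1 -125 [[54, 38, -10, 1, -77, -88], [54, 34, -8, 1, -83, -88], [54, 30, -5, 1, -90, -88]]
pick 56 1 -115 [[54, 32, -16, 1, -67, -88], [54, 28, -14, 1, -73, -88], [54, 24, -11, 1, -80, -88]]
pick 56 1 -105 [[53, 26, -23, 1, -55, -88], [53, 22, -20, 1, -63, -88], [53, 18, -17, 1, -70, -88]]
pick 56 -1 -125 [[54, 38, -10, 1, -77, 92], [54, 34, -8, 1, -83, 92], [54, 30, -5, 1, -90, 92]]
pick 56 -1 -115 [[54, 32, -16, 1, -67, 92], [54, 28, -14, 1, -73, 92], [54, 24, -11, 1, -80, 92]]
pick 56 -1 -105 [[53, 26, -23, 1, -55, 92], [53, 22, -20, 1, -63, 92], [53, 18, -17, 1, -70, 92]]
pick -34 1 -125 [[29, 32, -8, -33, -71, -136], [29, 28, -6, -32, -77, -140], [29, 24, -3, -31, -82, -143]]
pick -34 1 -115 [[34, 27, -13, -27, -62, -143], [35, 23, -11, -25, -68, -146], [35, 19, -8, -24, -74, -150]]
pick -34 1 -105 [[41, 23, -20, -19, -52, -153], [41, 19, -18, -17, -58, -156], [42, 15, -15, -16, -65, -158]]
pick -34 -1 -125 [[29, 32, -8, -33, -71, 44], [29, 28, -6, -32, -77, 40], [29, 24, -3, -31, -82, 37]]
pick -34 -1 -115 [[34, 27, -13, -27, -62, 37], [35, 23, -11, -25, -68, 34], [35, 1
[... 4974 characters left out ...]
15 [[45, 25, -39, 24, -47, -65], [45, 20, -35, 21, -55, -61], [45, 16, -31, 20, -63, -57]]
[0.5, 0.098, 0.035] 90 1 -125 [[48, 30, -38, 28, -54, -71], [48, 25, -35, 26, -61, -67], [49, 20, -31, 24, -68, -64]]
[0.5, 0.098, 0.035] 90 -1 -35 [[-11, 34, -14, -58, -71, -134], [-10, 28, -13, -57, -74, -140], [-10, 23, -12, -56, -78, -146]]
[0.5, 0.098, 0.035] 90 -1 -25 [[-15, 40, -11, -63, -79, -127], [-15, 34, -11, -62, -82, -133], [-15, 28, -10, -62, -85, -139]]
[0.5, 0.098, 0.035] 90 -1 -115 [[45, 25, -39, 24, -47, 115], [45, 20, -35, 21, -55, 119], [45, 16, -31, 20, -63, 123]]
[0.5, 0.098, 0.035] 90 -1 -125 [[48, 30, -38, 28, -54, 109], [48, 25, -35, 26, -61, 113], [49, 20, -31, 24, -68, 116]]
```

Run:
```python
from h import *
q=np.load("top0.npz"); w=cloud("top",q["d"]); 
for n in("top","side"):
    w=cloud(n,np.load(n+"0.npz")["d"]); z=w[...,2]; P=w[(z>.055)&(z<.085)&(w[...,0]>.57)&(w[...,0]<.82)&(w[...,1]>-.08)&(w[...,1]<.16)]
    pin=P[(P[:,2]>.068)&(P[:,0]<.65)]; print(n,"pin",pin.mean(0) if len(pin) else None,len(pin))
    P=P[P[:,2]<.068]
    for name,m,ax in(("left",(P[:,1]>.122)&(P[:,0]>.61)&(P[:,0]<.78),1),("right",(P[:,1]<-.05)&(P[:,0]>.61)&(P[:,0]<.78),1),("back",(P[:,0]>.785),0),("front",(P[:,0]<.605)&(P[:,1]<.04),0)):
        Q=P[m]; l=np.polyfit(Q[:,1-ax],Q[:,ax],1) if len(Q)>5 else None
        print(name,len(Q),Q[:,ax].mean() if len(Q) else 0,l)
```

```text
top pin [0.5967956  0.04866253 0.07253579] 12
left 130 0.13166794856559796 [-0.00413933  0.13454298]
right 118 -0.06315896807200524 [-0.01292714 -0.05408743]
back 151 0.7980220668580309 [0.00977852 0.79765013]
front 77 0.5962889158012233 [-0.00673349  0.59617139]
side pin [0.593863   0.05173949 0.07233129] 18
left 203 0.13534650916878305 [-0.00916253  0.14170241]
right 117 -0.0594813012942985 [-0.01017221 -0.05252775]
back 159 0.7962310639897778 [0.0012698  0.79617163]
front 57 0.5941194196628417 [-0.04190558  0.59330896]
```

```bash
cat >> h.py <<'E'
def go(g,M,line=None):
    (robot.servo_line(tcp(g,M),M,line) if line else robot.goto(tcp(g,M),M))
    print("t %.2f"%robot.read_t(),"err",np.round((robot.read_position()-tcp(g,M))*1000,1),"F",np.round(robot.read_force(),1))
def snap(name,cam="side",box=None):
    p,d=robot.grab_frame(cam); np.savez(name+".npz",p=p,d=d)
    if box: x0,y0,x1,y1=box; p=cv2.resize(p[y0:y1,x0:x1],None,fx=3,fy=3,interpolation=cv2.INTER_CUBIC)
    cv2.imwrite(f"pics/{name}.png",p[:,:,::-1]); return d
E
python3 - <<'E'
from h import *
M=R(-34,-115,-1); g=np.array([.443,.2665,.040])
go(g+[0,0,.2],M); go(g+[0,0,.06],M,.2); go(g,M,.1)
robot.move_gripper(0); print(robot.read_grip_width()*88, robot.read_t(), robot.read_force(), robot.read_ft_torque())
go(g+[0,0,.05],M,.1)
snap("lift1","side",(260,200,460,360))
print(robot.read_grip_width()*88)
E
```

```text
t 3.22 err [ 0.3 -0.5 -0. ] F [ 0.1  0.2 -0. ]
t 4.07 err [0.8 0.2 0.9] F [0.3 0.3 0.6]
t 4.82 err [0.3 0.1 0.2] F [-0.1  0.1 -0. ]
54.421883276973816 5.4583 [ 0.27388818 -0.39214882  1.55177889] [-0.74605441 -0.65953315  0.01533478]
t 6.11 err [-0.2 -0.  -0. ] F [ 0.4  0.3 -2.7]
54.33048770126973
```

View pics/lift1.png

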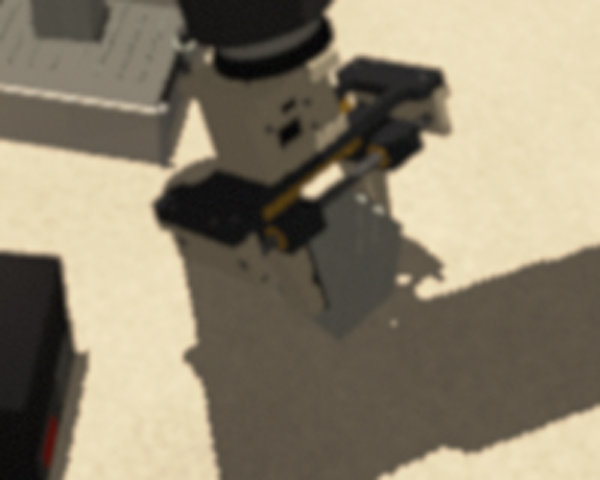

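Gripped and lifted: the pot hangs upright between the fingers, with its lower corner near (340,335) in the crop. Next I turn it to lie on its side.

Run:
```python
from h import *
go([.47,.2,.16],R(-34,-115,-1)); 
M=R(-90.5,-25,-1); g=np.array([.49,.13,.028])
go(g+[0,0,.12],M); print(np.round(robot.read_qpos()))
go(g+[0,0,.02],M,.15); go(g,M,.05)
snap("lay1","side",(260,180,460,340)); print(robot.read_grip_width()*88, robot.read_force())
```

```text
t 6.64 err [ 0.1 -0.5 -0. ] F [ 0.   0.3 -2.5]
t 8.36 err [-0.2 -0.  -0.3] F [-0.2 -0.4 -1.4]
[ 57.  37. -27.  29. -87. -77.]
t 9.18 err [0.2 0.1 0.5] F [-0.1  0.8 -0.3]
t 9.72 err [-0.1 -0.1 -0.2] F [ 0.1 -0.1 -1.8]
53.811753849035085 [ 0.21504726  0.2973152  -2.04395149]
```

View pics/lay1.png

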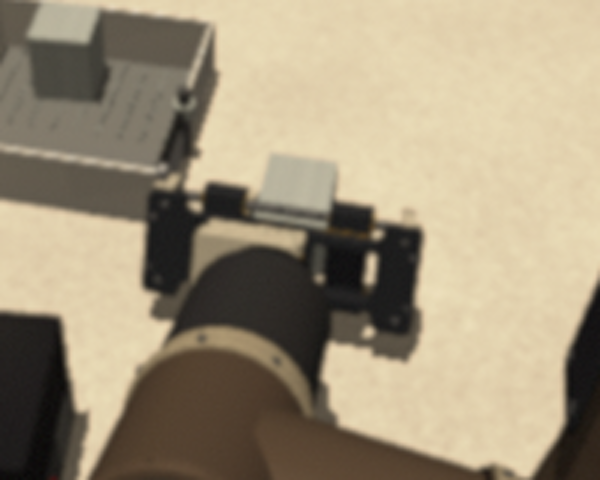

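The pot lies level, its side seen at about (300,185), and it still hangs just above the bench. I lower it by feel, let go, regrasp and turn it again.

```bash
cat >> h.py <<'E'
def touch(M,g,n=6,step=.001):
    for k in range(1,n+1):
        robot.servo_line(tcp(np.asarray(g)-[0,0,k*step],M),M,.02); robot.dwell(.15); f=robot.read_force()[2]
        if f>1.0: break
    print("touch after",k,"mm F",f,"t",robot.read_t())
E
python3 - <<'E'
from h import *
M=R(-90.5,-25,-1); g=np.array([.49,.13,.028]); touch(M,g)
robot.move_gripper(1); print("t",robot.read_t())
p=robot.read_position(); robot.servo_line(p-.09*M[:,2],M,.15)
robot.servo_line(robot.read_position()+[0,0,.1],M,.2)
d=snap("lay2","top"); w=cloud("top",d); z=w[...,2]
m=(z>.035)&(z<.07)&(w[...,0]>.42)&(w[...,0]<.56)&(w[...,1]<.2)&(w[...,1]>.05); P=w[m]; print(m.sum(),rect(P),np.median(P[:,2]))
d=snap("lay2s","side"); w=cloud("side",d); z=w[...,2]
m=(z>.045)&(z<.07)&(w[...,0]>.42)&(w[...,0]<.56)&(w[...,1]<.2)&(w[...,1]>.05); P=w[m]; print(m.sum(),rect(P),np.median(P[:,2]))
E
```

```text
touch after 1 mm F 1.772559456878028 t 10.175
t 10.95
616 (array([490.7, 122.8]), array([69. , 52.5]), 89.2) 0.05400570273184507
174 (array([488.9, 126.8]), array([72.9, 52.7]), 89.7) 0.05489221245855988
```

Run:
```python
from h import *
M=R(-90.5,-115,-1); g=np.array([.49,.125,.027])
go(g+[0,0,.15],M); go(g+[0,0,.06],M,.2); go(g,M,.1)
robot.move_gripper(0); print(robot.read_grip_width()*88, robot.read_force())
go(g+[0,0,.12],M,.15)
N=R(-90.5,-25,-1); g=np.array([.505,.098,.0365])
go(g+[0,0,.11],N); go(g+[0,0,.015],N,.15); go(g,N,.05); touch(N,g)
snap("set1","side",(260,180,460,340)); print(robot.read_grip_width()*88)
```

```text
t 13.59 err [-0.7 -0.  -1. ] F [ 0.1  0.1 -0.3]
t 14.19 err [ 0.   0.5 -0.4] F [-0.2 -0.4  1. ]
t 14.94 err [ 0.3 -0.   0.3] F [-0.1 -0.1  0.8]
54.24829325983245 [-0.44514207 -0.21717949  3.42634717]
t 16.53 err [-0.7 -0.1 -1. ] F [-0.7  0.4 -2.2]
t 17.73 err [-0.6 -0.7 -0.7] F [-0.2 -0.7 -2. ]
t 18.51 err [ 0.2 -0.1  0.5] F [-1.1 -0.4 -1.8]
t 18.96 err [-0.1 -0.  -0.1] F [ 0.4  0.1 -0.8]
touch after 2 mm F 4.701021002550559 t 19.7583
54.1182579019074
```

View pics/set1.png

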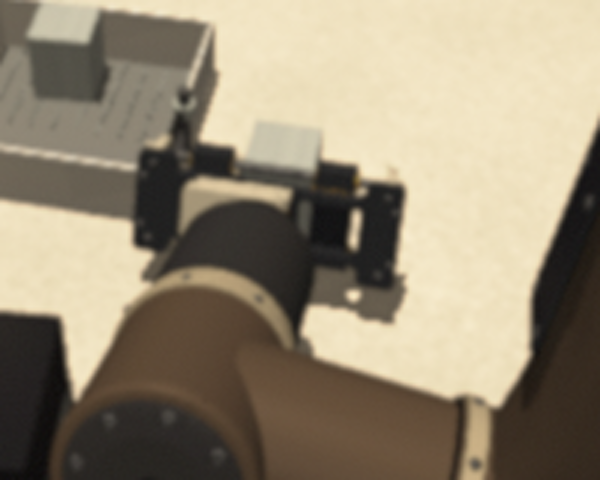

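The closed bottom is uppermost at about (285,150), level and clear of the gate. I release, back off along the tool axis and measure the pot and bay together.

```bash
cat > meas.py <<'E'
from h import *
def meas(name,box,bay=True):
    for c in("top","side"):
        d=snap(name+c,c,(240,100,400,230) if c=="top" else (200,150,400,310)); w=cloud(c,d); z=w[...,2]
        x0,x1,y0,y1=box; m=(z>.062)&(z<.08)&(w[...,0]>x0)&(w[...,0]<x1)&(w[...,1]>y0)&(w[...,1]<y1); P=w[m]
        if len(P)>20: print(c,len(P),rect(P),"z",np.median(P[:,2]))
        m=(z>.05)&(z<.068)&(w[...,1]>.12)&(w[...,1]<.15)&(w[...,0]>.62)&(w[...,0]<.77); print(c,"left wall y",w[m][:,1].mean(),np.polyfit(w[m][:,0],w[m][:,1],1)[0])
E
python3 - <<'E'
from h import *; from meas import meas
N=R(-90.5,-25,-1)
robot.move_gripper(1); p=robot.read_position(); robot.servo_line(p-.09*N[:,2],N,.15)
robot.servo_line(robot.read_position()+[0,0,.12],N,.25)
robot.goto([.40,.16,.25],R(-.5,-90,1)) if robot.ik([.40,.16,.25],R(-.5,-90,1)) is not None else print("no")
print(np.round(robot.read_qpos()),robot.read_t())
meas("p1",(.44,.57,.03,.17))
for s in(1,-1):
  for x in(.43,.5,.6,.68): q=robot.ik([x,.098,.02],R(-.5,-90,s)); print(s,x,None if q is None else np.round(q))
E
```

```text
[  48.   -4.  -26.    0.  -68. -139.] 23.0167
top 473 (array([505.4,  96.8]), array([52.5, 52.1]), 89.9) z 0.06932826088418659
top left wall y 0.13164160253554472 -0.004828283114817911
side 453 (array([504.4, 100.3]), array([57. , 54.1]), 89.6) z 0.0708296141042645
side left wall y 0.13537304521830046 -0.008127509172194949
1 0.43 [  39.   13.  -43.    0.  -34. -129.]
1 0.5 [  33.   19.  -34.    0.  -37. -124.]
1 0.6 [  28.   26.  -21.    0.  -43. -118.]
1 0.68 [  24.   32.  -11.    0.  -48. -115.]
-1 0.43 [ 39.  13. -43.   0. -34.  51.]
-1 0.5 [ 33.  19. -34.   0. -37.  56.]
-1 0.6 [ 28.  26. -21.   0. -43.  62.]
-1 0.68 [ 24.  32. -11.   0. -48.  65.]
```

View pics/p1side.png

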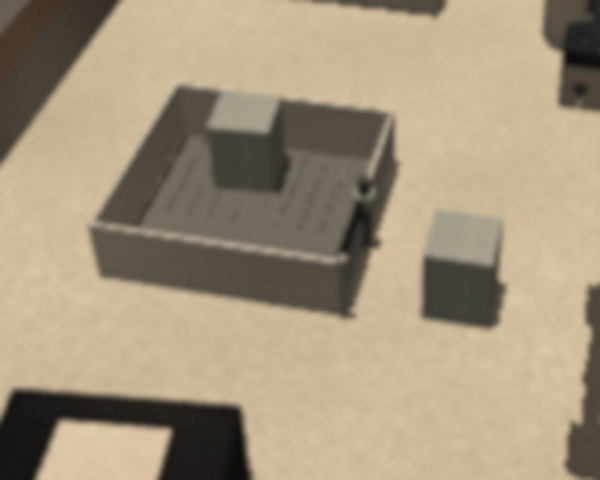

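View pics/p1top.png

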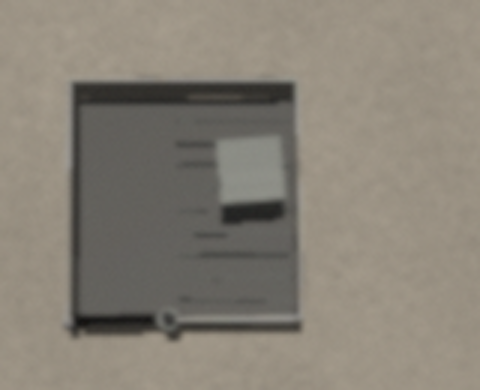

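Measured:
- The pot stands mouth-down at (505, 98.5) mm with its top at z 70 mm, square to the bay.
- The doorway is centred at y≈94 mm and the wall's inner face is at y≈132 mm.
- The top crop shows the dry pot at (250,168), the hinge at (168,320) and the gate shut.

Next I push with nearly closed fingers as a fence 52 mm wide.

Run:
```python
from h import *; from meas import meas
M=R(-.45,-90,1); yaw=np.radians(-.45)
robot.move_gripper(.11); print(robot.read_grip_width()*88,robot.read_t())
robot.goto([.428,.0985,.15],M); robot.servo_line([.428,.0985,.016],M,.15)
print(np.round(robot.read_position(),4),np.round(robot.read_tcp_rot()[:,1],3),robot.read_force())
x0=.428
def to(x,s): robot.servo_line([x,.0985+(x-.505)*np.tan(yaw),.016],M,s)
for x in (.458,.475,.49,.505,.52,.535): to(x,.05); print(x,round(robot.read_t(),1),np.round(robot.read_force(),1))
meas("p2",(x+.005,.65,.05,.14))
```

```text
9.647027981726392 24.4417
[0.4287 0.0992 0.0168] [0.007 1.    0.001] [-0.01571831 -0.71245495 -0.2288488 ]
0.458 26.8 [ 0.3  0.  -0.1]
0.475 27.3 [ 0.9  0.3 -0.3]
0.49 27.7 [-0.2 -0.4  0.3]
0.505 28.2 [ 0.6  0.5 -0.1]
0.52 28.6 [ 1.  -0.7 -0.7]
0.535 29.1 [-2.1  0.4 -0.1]
top 29 (array([604. ,  92.7]), array([87.9, 20.9]), 69.4) z 0.0699169711971551
top left wall y 0.13166503520175496 -0.002489653927967099
side 153 (array([594.4,  97.7]), array([92.6, 34.5]), 73.5) z 0.07081723793179238
side left wall y 0.13545365015073238 -0.004752176699701956
```

View pics/p2side.png

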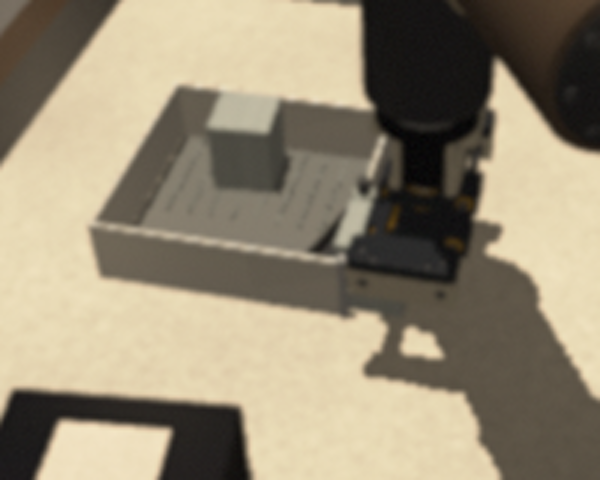

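The pot's front has just entered the doorway and the gate's free end (~(325,235)) is starting to open. The fence is centred behind the pot, so I continue.

Run:
```python
from h import *
M=R(-.45,-90,1); yaw=np.radians(-.45)
def to(x,s): robot.servo_line([x,.0985+(x-.505)*np.tan(yaw),.016],M,s)
for x in (.555,.575,.595,.615,.635,.655,.671):
    to(x,.05); f=robot.read_force(); print(x,round(robot.read_t(),1),np.round(f,1))
    if np.linalg.norm(f)>12: print("STOP"); break
for c in("top","side"):
    d=snap("p3"+c,c,(240,100,400,230) if c=="top" else (200,150,400,310)); w=cloud(c,d); z=w[...,2]
    m=(z>.064)&(z<.076)&(w[...,0]>.66)&(w[...,0]<.80)&(w[...,1]>.02)&(w[...,1]<.128); P=w[m]
    print(c,len(P),np.round(P.min(0),3) if len(P) else 0,np.round(np.percentile(P,98,axis=0),3) if len(P) else 0)
```

```text
0.555 29.7 [-1.6  1.2 -0.5]
0.575 30.3 [-0.4 -0.7 -0.4]
0.595 30.8 [ 0.3 -0.2  0.1]
0.615 31.4 [-0.4  0.2  0.3]
0.635 31.9 [-0.4  0.3 -0.8]
0.655 32.5 [ 1.2  1.7 -0.4]
0.671 32.9 [2.8 3.  0.8]
top 1 [0.799 0.063 0.066] [0.799 0.063 0.066]
side 39 [0.726 0.08  0.069] [0.737 0.112 0.074]
```

View pics/p3side.png

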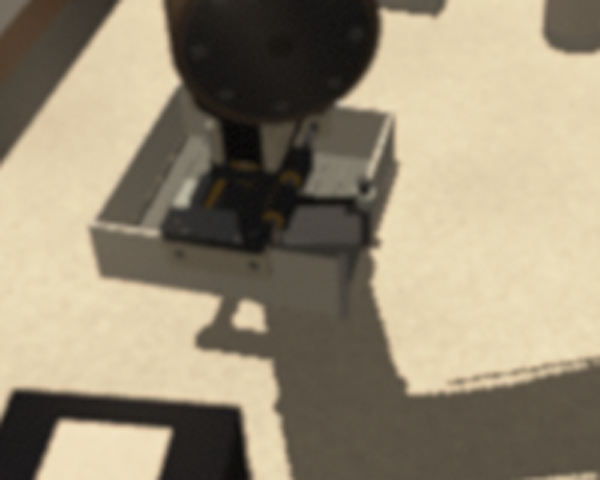

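The gate is wide open, with its panel running back from the hinge (365,190) along the fingers. The pot's front reads x≈0.737, which puts its rear about 88 mm past the doorway. Now I lift straight out.

Run:
```python
from h import *; from meas import meas
p=robot.read_position()
for dz in(.01,.03,.06,.12,.2): robot.servo_line([p[0],p[1],.016+dz],None,.06 if dz<.1 else .15); print(dz,np.round(robot.read_force(),1),round(robot.read_t(),1))
q=robot.read_qpos(); robot.goto([.40,.25,.25],R(-.5,-90,1)); robot.dwell(1)
meas("p4",(.64,.80,.045,.127)); print(robot.read_t(),robot.read_force())
import see
for n in("top","side"):
    z=np.load("p4"+n+".npz"); see.parts(n,z["p"],z["d"])
```

```text
0.01 [-0.1  1.7  0.8] 33.4
0.03 [0.2 2.  0.2] 33.8
0.06 [-0.3  0.4 -0.9] 34.5
0.12 [ 0.1 -0.2 -1. ] 35.0
0.2 [ 0.  -0.2 -0.5] 35.7
top 453 (array([743. ,  97.4]), array([ 56.5, 122.1]), 82.2) z 0.06976359163831133
top left wall y 0.13065996736239394 -0.014542682454404833
side 340 (array([740.2,  92.6]), array([ 65.4, 119.4]), 85.3) z 0.07104988796246381
side left wall y 0.134563297136918 -0.010181791260682773
38.0167 [ 0.22994021 -0.90113174 -0.4112319 ]
top [ 519   79   41   79 2541] ztop 0.1037 all (array([ 806.4, -566.7]), array([ 66.4, 186.8]), 90.0) top (array([ 809.7, -579. ]), array([ 67.2, 180.1]), 81.9)
top [  75   89   52   56 2175] ztop 0.0835 all (array([834.1, 545.4]), array([131.9, 109. ]), 0.2) top (array([826.5, 561.3]), array([24.3, 74. ]), 17.7)
top [ 261  126   80   84 1572] ztop 0.0728 all (array([694.4,  34.8]), array([199. , 213.1]), 89.3) top (array([694.2,  34.6]), array([192.6, 205. ]), 87.5)
top [ 436  128   23   77 1738] ztop 0.0446 all (array([ 696.8, -342.3]), array([ 56.5, 199.3]), 87.5) top (array([ 696.4, -341.9]), array([ 55.2, 197.8]), 87.8)
top [ 13
[... 997 characters left out ...]
6, 57.9]), 38.4) top (array([ 460.8, -293.1]), array([ 4.9, 15.2]), 47.5)
side [288 131  61  20 805] ztop 0.0432 all (array([ 694.4, -339.5]), array([ 63.4, 199.2]), 87.7) top (array([ 694.9, -340. ]), array([ 61.9, 198.1]), 89.3)
side [ 229  177  103   74 3637] ztop 0.0722 all (array([693.3,  36.5]), array([205.7, 214.8]), 89.3) top (array([671.9,  45.1]), array([186. , 169.4]), 88.9)
side [ 183  279  102   84 6960] ztop 0.1081 all (array([676.9, 378. ]), array([154. , 112.3]), 6.6) top (array([678.9, 378.1]), array([150.5, 111.7]), 6.0)
side [  56  367   95   33 2464] ztop 0.0857 all (array([847.1, 535.3]), array([118. ,  58.6]), 12.0) top (array([832.3, 541.2]), array([23.4, 25.2]), 29.6)
```

View pics/p4side.png

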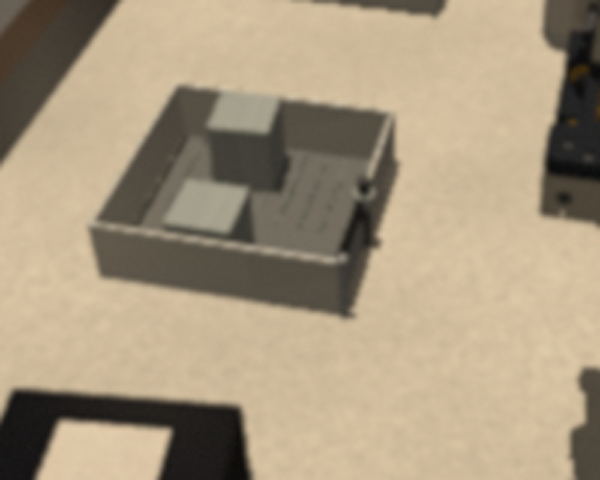

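View pics/p4top.png

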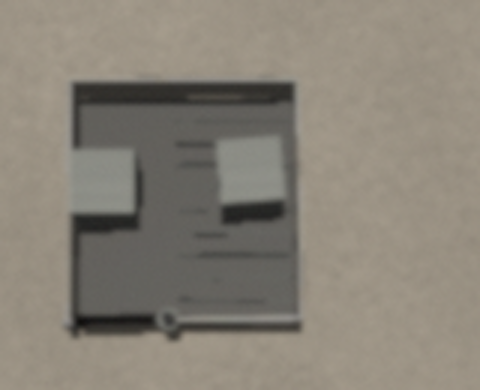

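The pot is inside at (103,180) in the top crop, mouth-down. The gate is shut and looks the same as before, and the dry pot and the other objects haven't moved. The gripper is clear, so I hand in.

```bash
python3 -c "
from rig import robot
print(robot.job_done(), robot.read_t())"
```

```text
the job is handed in; nothing more can be done
the job is handed in; nothing more can be done
```

The pot now stands mouth-down inside the bay with the gate shut behind it. I handed the job in shortly after the last check at 38.0 s, inside the 72 s limit.

**What I did:** I turned the pot over in two 90° turns, first onto its side and then mouth-down in front of the gate, and let go of it there. I then pushed it through the gate along the bench with nearly closed fingers, and lifted the gripper straight out.

**Last checks:**
- **Pot:** upright and mouth-down, with its top at z ≈ 70 mm. Its rear was about 88 mm past the doorway, more than the 72 mm needed.
- **Gate:** shut in both final views, looking the same as before the push.
- **Other objects:** the dry pot, strip, transformer and bottle measured within about 1 mm of where they started in the top view. In the last side view the bottle was partly hidden, so that reading doesn't count.
- **Forces:** the wrist force readings I took stayed under about 6 N.

**What disagreed:**
- The two cameras differed by 2–4 mm, so I averaged them. The arm's own positions matched the average.
- The hinge pin measured about 6 mm off where the bay walls implied it should be, so I steered by the walls.
- The automatic outline of the pot in its final place came out mixed with the bay's back wall. I judged that position from the pictures and from a depth reading of its front edge at the end of the push.

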